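# Press and turn the air valve's locking knob to its first notch

## Task

Open the air valve for the airbrush: push its sprung black knob down, turn it clockwise (as seen looking down on the knob) out of the wide shut gap to the first narrow notch, and let the knob spring fully back up so that its pin locks in that notch. Then let go of the knob, and do not shove or knock over the things round the valve.

Things in the scene. Friction and masses are not known exactly. Their poses are not given: they have to be found in the camera images.
- valve: Fixed valve: grey base plate 170 x 150 x 10 mm, struts, and a sloping plate 150 x 136 mm. Origin: centre of the base's underside, on the worktop; z up, -x the front (low edge of the slope), towards the robot at yaw 0. The knob's axis leans 0.61 rad (35 deg) from vertical to the front: it points out along (-0.573, 0, 0.820) in this frame.
- plate_centre (a point): Where the knob's axis meets the sloping plate's upper face, 12 mm behind and 66 mm above the valve's origin. Heights 'above the plate' are measured from here along the axis. Orientation as the valve's. Around it stands a fixed aluminium crown, 120 mm outer diameter, top 24 mm above the plate, its inward teeth (78 to 108 mm diameter) 18 to 24 mm above the plate.
- knob_grip (a point): Centre of the black grip bar, on the axis, 57 mm above the plate (less when pressed). Bar 66 long, 20 wide, 30 mm high, on a black disc 68 mm in diameter, whose top is 15 mm below this point; fingertips may bear on the disc. Site frame: z out along the axis, x along the bar to its pointer end (aluminium line on top), y across the bar. It moves and turns with the knob.
- pin_tip (a point): Tip of the square steel pin under the bar's pointer end: 8 mm thick, reaching 51 mm from the axis. The point is at the pin's mid height, 20 mm above the plate with the knob up, the pin's top then flush with the tops of the crown's teeth. It moves with the knob.
- first_notch (a point): Middle of the first narrow notch clockwise of the crown's wide gap, at the crown's top face, 46.5 mm from the axis: the pin must end in it. The notch is about 18 mm wide. A second, like notch lies 0.75 rad further clockwise; the wide gap is about 46 mm wide, its middle 1.15 rad counter-clockwise.
- knob_press (a joint): How far the knob is pushed down along its axis, m: 0 = up, 0.010 = bottom stop. A spring lifts it with about 5 N at the top, 9.5 N at the bottom. From 0.006 on the pin is clear below the teeth and the knob can turn; above that the teeth stop the pin. Released under a tooth, the knob stays down.
- knob_turn (a joint): Knob angle, rad, growing clockwise looking down on the knob. 0 = middle of the wide gap (starts within 0.28 of it), 1.15 = middle of the first notch (pin fits to about +-0.09), 1.90 = second notch. The bar's pointer direction, counter-clockwise from straight up the slope, is 0.6 - angle. Friction about 0.04 N m; it stays where left.
- tape_roll: Roll of masking tape lying flat, 98 mm across, 25 mm high, loose; origin centre of its underside. Bystander to leave alone.
- gourd: Small round dried gourd, 61 mm across, 48 mm high, loose; origin centre of its underside. Bystander to leave alone.
- gourd_tall: Small necked dried gourd, 52 mm across, 75 mm high, loose; origin centre of its underside. Bystander to leave alone.
- scraper_tool: Scraper lying flat, 140 x 28 x 14 mm, loose; origin at its middle on the worktop. Bystander to leave alone.
- desk_lamp: Fixed green desk lamp right of and behind the valve: an obstacle to keep clear of. Origin on the worktop. Its round foot (170 mm across) is centred 120 mm behind and 55 mm right of the origin; its jointed arm rises to about 0.5 m; its shade hangs 100 to 210 mm nearer the robot and 30 to 145 mm left of the origin, 0.33 to 0.46 m above the worktop.

How it is judged:
By the outcome, as a careful person would: the job done as asked, in the order asked, and still so for the second after the job is handed in, with the robot touching nothing.
It also fails if it takes over 42 s, if anything falls off the work surface, if the arm or the gripper's body presses on something with over 40 N, if the wrist force passes 120 N, or if a joint passes its speed limit or range.

## Robot

A 7-joint arm with a two-finger parallel gripper is mounted at the origin on a cart in front of the work surface, level with it; the furniture and walls round the work are solid. World frame = base frame: x ahead of the robot, y to its left, z up, the work surface at z = 0. Lengths are in m, angles in rad, forces in N, time in s.
With the tool pointing down it reaches from about 0.4 to 0.85 m from the base axis. Payload 10.4 kg.
Tool frame: the origin (TCP) lies on the front face of the gripper's body, between the roots of the fingers; the fingertips stand 70 mm ahead of it and the grasp point (between the pads) lies 51 mm ahead of it (grasp_offset is the distance from the TCP to the grasp point, in m); z points along the fingers, y is the direction in which the jaws open and shut (so a half turn about z gives the same grasp; the last joint's range is limited). The gripper opens to 87 mm and grips with 3 to 60 N. Pads are 19 mm wide; open, the fingers measure 117 mm over their backs; the gripper's body (75 mm by 190 mm) begins 51 mm behind the grasp point.
Start: joints at [-1.261, 0.332, -0.065, 1.46, 0.022, 1.35, -0.088], TCP at [0.204, 0.591, 0.292] pointing down, gripper open.
Joint ranges: [-2.6, 2.6], [-0.5, 2.12], [-1.47, 1.34], [0.16, 2.42], [-1.27, 4.41], [0.06, 2.06], [-2.6, 2.6]. Speed limits (rad/s): [2.22, 2.22, 2.79, 2.79, 3.14, 3.14, 3.14].

## Interface

Orientations are given as a unit quaternion [x, y, z, w].
In Python, from bench import * gives the robot as it stands. The module is installed in compiled form; this text tells all that it offers.
- The arm moves only by the tool arm_command, never from a script. Its argument "commands" is a list of rows, each a list of 3 entries, a list of its own where there are three numbers: the opening in per cent of the stroke, from 0 (shut) to 100 (fully open), then the shift along the tool's x, y, z in m, then the turn, a rotation vector about the tool's x, y, z in rad. A call has exactly 10 rows; each row is the pose to reach, as a shift and turn from the pose commanded when the call began, along the tool's axes at that moment; what a row does not reach only later rows make up. A row lasts 1/12 s, in which the tool goes at most 41.7 mm and 7.16 degrees, less where a joint would pass 70% of its speed; a pose out of reach is approached as far as the arm can. A call with a gripper value outside its range is refused whole. The fingers move at their own pace and stop on an object; "squeeze" is the grip in N (left out, the last holds). Time passes only in rows, so rows that repeat a pose let the fingers close, or fill a call up. It gives the time, the measured TCP pose, the force and the opening at its end, in the units of the state.
- read_state(): the state, without advancing time (a new reading comes with each control period).
- camera(name): name is "scene" or "side" or "wrist"; returns a dict with "pixels" (384x512x3 uint8, red, green, blue), "fx", "fy", "cx", "cy" (pixels), "rvec" (rotation vector, rad) and "tvec" (3), from world to camera coordinates, as OpenCV has them; the wrist camera has in their place "mount" (4x4, takes a point from camera to tool coordinates, whose origin is the TCP and whose axes are the flange's). Camera axes: x right, y down, z forward; pixel columns grow to the right and rows downward; lengths in m; the calibration is good to about 2 mm. A picture is of the moment at which its call begins: read the wrist's pose just before it. There is no depth.
- close_job(): hands the job in, once; it reports no verdict.
The state is a dict: "time": time; "joint_positions": joint angles; "joint_vel": joint speeds; "joint_torque": joint torques, N m; "ee_pos": TCP position; "eef_rot": TCP orientation; "ft_force": force on the tool from outside, world axes, zero at the start; "torque": the same for the moment, N m; "width": finger opening in m.
Only numpy, scipy, OpenCV 4.12 (cv2) and the standard library are available. Lean on these libraries where they do the work, as an engineer would, in place of code of your own. Each camera call takes 0.05 s, during which the arm holds its last target.

## Working session

There is one attempt and no reset: what is moved stays moved. The work goes in short steps, Python scripts to look and compute and a tool call to move; the robot and the scene stay as the last step left them, time stands still between calls to the robot, and variables do not carry over. Pictures are saved under pics/ and viewed, and the job is handed in when it is done.

Besides the shell and the picture viewer there is one more tool, called as a command line: name --argument value ..., lists and objects as JSON in quotes. arm_command: Moves the arm, as the interface text tells. Its arguments: {"type":"object","properties":{"commands":{"type":"array","items":{"type":"array"}},"squeeze":{"type":"number"}},"required":["commands"]}

```bash
mkdir -p pics; ls; python3 - <<'E'
from bench import *
import cv2
s=read_state()
for k,v in s.items(): print(k,v)
for n in ["scene","side","wrist"]:
    c=camera(n); cv2.imwrite(f"pics/{n}0.png",cv2.cvtColor(c["pixels"],cv2.COLOR_RGB2BGR))
    print(n,{k:v for k,v in c.items() if k!="pixels"})
E
```

```text
pics
time 0.0
joint_positions [-1.26059446  0.33288521 -0.06469935  1.46096011  0.0216095   1.34988102
 -0.08849799]
joint_vel [-0.00024233  0.00057089 -0.00139022 -0.00016229 -0.00098761 -0.00162303
  0.00038175]
joint_torque [-7.62324216e-04 -6.23256755e+01  2.39849766e-02 -3.89898956e+01
 -6.14503096e-02  3.98221775e-02  1.90863916e-04]
ee_pos [0.20409199 0.59043066 0.29143656]
eef_rot [ 1.65621772e-01  9.86189085e-01 -7.14278668e-04 -8.14703981e-05]
ft_force [-0.41176366  1.16215373 -0.63163597]
torque [ 0.00498904 -0.02270383  0.02617551]
width 0.0870935678961484
scene {'fx': 402.49364137509195, 'fy': 402.49364137509195, 'cx': 251.3728518810267, 'cy': 198.97684081908244, 'rvec': array([ 2.1837222 , -1.03912474,  0.40411384]), 'tvec': array([-0.31055273,  0.44107341,  0.73818903])}
side {'fx': 446.1312196856469, 'fy': 446.1312196856469, 'cx': 256.14039898762735, 'cy': 199.98679585435764, 'rvec': array([ 0.09665287, -2.74800243,  1.43558072]), 'tvec': array([0.59945835, 0.03964051, 1.47547851])}
wrist {'fx': 329.4077101858378, 'fy': 329.4077101858378, 'cx': 249.207664847592, 'cy': 188.93116686986235, 'mount': array([[-5.55257055e-04, -9.60416937e-01, -2.78565970e-01,
         7.78506549e-02],
       [ 9.99999825e-01, -4.76413497e-04, -3.50729726e-04,
        -2.58070085e-04],
       [ 2.04134182e-04, -2.78566116e-01,  9.60417033e-01,
        -9.23040794e-02],
       [ 0.00000000e+00,  0.00000000e+00,  0.00000000e+00,
         1.00000000e+00]])}
```

View pics/scene0.png

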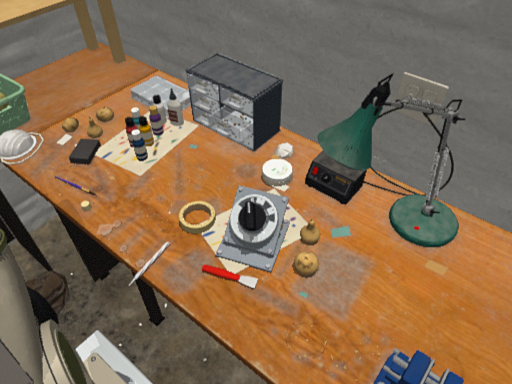

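View pics/side0.png

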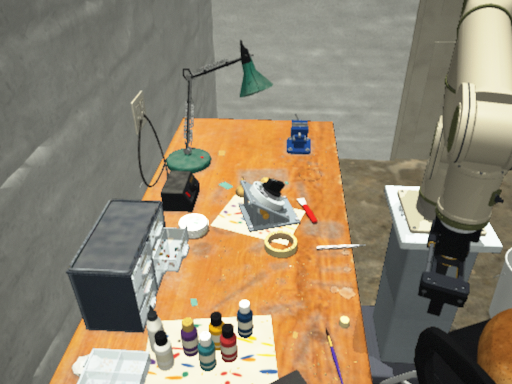

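View pics/wrist0.png

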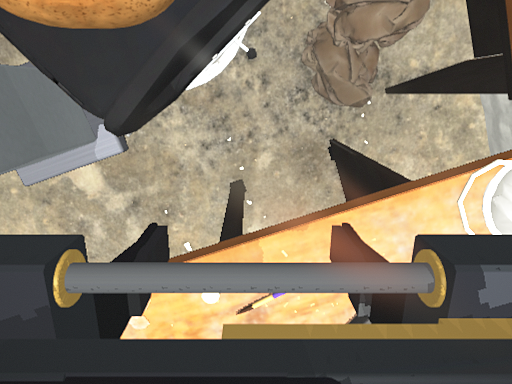

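```bash
python3 - <<'E'
import cv2
a=cv2.imread("pics/scene0.png")[175:300,170:340]; cv2.imwrite("pics/sc_crop.png",cv2.resize(a,None,fx=4.6,fy=4.6,interpolation=cv2.INTER_CUBIC))
a=cv2.imread("pics/side0.png")[160:260,205:335]; cv2.imwrite("pics/si_crop.png",cv2.resize(a,None,fx=6,fy=6,interpolation=cv2.INTER_CUBIC))
E
```

```text
(no output)
```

View pics/sc_crop.png

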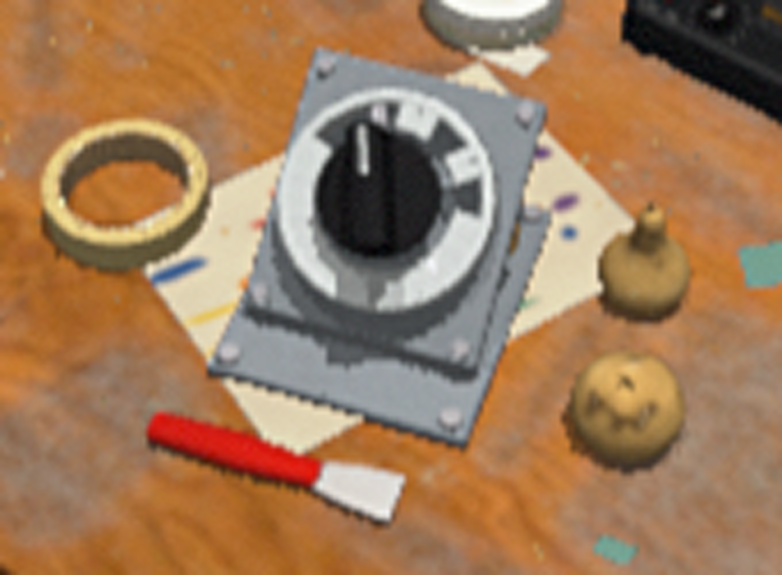

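View pics/si_crop.png

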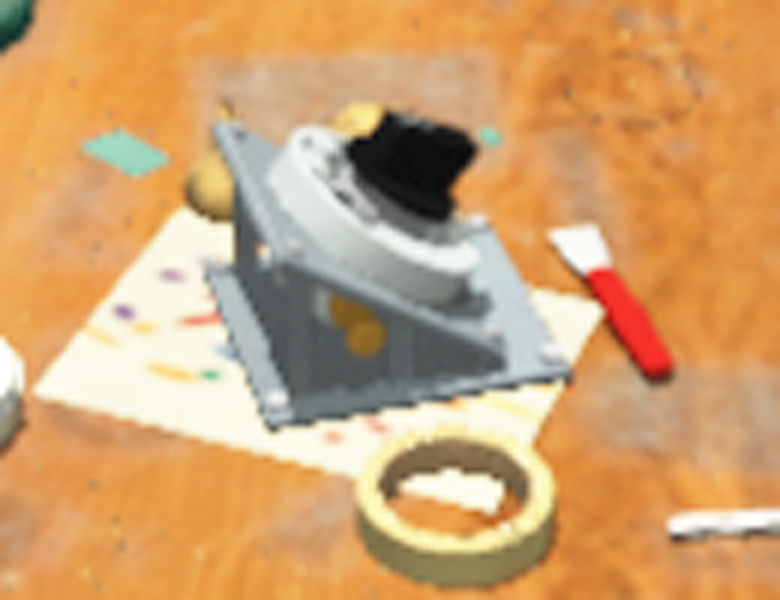

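```bash
cat > h.py <<'E'
import numpy as np, cv2
from scipy.optimize import least_squares
from scipy.spatial.transform import Rotation as R
C={'scene':dict(f=402.49364137509195,cx=251.3728518810267,cy=198.97684081908244,r=np.array([2.1837222,-1.03912474,0.40411384]),t=np.array([-0.31055273,0.44107341,0.73818903])),
'side':dict(f=446.1312196856469,cx=256.14039898762735,cy=199.98679585435764,r=np.array([0.09665287,-2.74800243,1.43558072]),t=np.array([0.59945835,0.03964051,1.47547851]))}
def proj(n,P):
    c=C[n];K=np.array([[c['f'],0,c['cx']],[0,c['f'],c['cy']],[0,0,1]])
    return cv2.projectPoints(np.atleast_2d(P).astype(float),c['r'],c['t'],K,None)[0][:,0]
PC=np.array([.012,0,.066]);AX=np.array([-np.sin(.61),0,np.cos(.61)]);UP=np.array([np.cos(.61),0,np.sin(.61)]);Y=np.array([0,1.,0])
def W(p,v): # valve->world
    x,y,a=v; return R.from_euler('z',a).apply(p)+[x,y,0]
E
cat > fit.py <<'E'
from h import *
sl=lambda a,b:PC+UP*a*.075+Y*b*.068
b=lambda a,c:np.array([a*.085,c*.075,.010])
M=[('scene',b(-1,1),(210,372)),('scene',b(-1,-1),(466,442)),('scene',sl(1,1),(318,48)),('scene',sl(1,-1),(547,102)),('scene',sl(-1,1),(245,305)),('scene',sl(-1,-1),(475,370)),
('side',b(1,1),(273,425)),('side',b(-1,1),(572,375)),('side',sl(1,-1),(215,125)),('side',sl(1,1),(285,258)),('side',sl(-1,-1),(480,220))]
def px(n,p): return np.array([170+(p[0]+.5)/4.6-.5,175+(p[1]+.5)/4.6-.5]) if n=='scene' else np.array([205+(p[0]+.5)/6-.5,160+(p[1]+.5)/6-.5])
def res(v): return np.concatenate([proj(n,W(p,v))[0]-px(n,q) for n,p,q in M])
for y0 in (0,):
    o=least_squares(res,[.6,0,0],loss='soft_l1');print(o.x,o.cost);print(o.fun.reshape(-1,2).round(1))
v=o.x
def fwd(v,h,r=0,dirn=0): # dir ccw from up slope
    return W(PC+AX*h+r*(np.cos(dirn)*UP+np.sin(dirn)*Y),v)
print('plate',fwd(v,0),'grip',fwd(v,.057),'axis',R.from_euler('z',v[2]).apply(AX))
im={n:cv2.imread(f'pics/{n}0.png') for n in C}
S=4
out={n:cv2.resize(im[n],None,fx=S,fy=S,interpolation=cv2.INTER_CUBIC) for n in im}
def dot(P,col):
    for n in C:
        for q in proj(n,P): cv2.circle(out[n],tuple(int(round((t+.5)*S-.5)) for t in q),1,col,-1)
for a in np.arange(0,6.28,.03): dot(fwd(v,.024,.060,a),(0,0,255)); dot(fwd(v,.042,.034,a),(0,255,0)); dot(fwd(v,.024,.039,a),(255,0,0))
import sys
ang=float(sys.argv[1]) if len(sys.argv)>1 else 0
for r in np.arange(-.033,.034,.002): dot(fwd(v,.072,r,.6-ang),(255,0,255))
dot(fwd(v,.024,.0465,.6-1.15),(0,255,255))
cv2.imwrite('pics/o1.png',out['scene'][700:1200,680:1360]);cv2.imwrite('pics/o2.png',out['side'][640:1040,820:1340])
E
python3 fit.py
```

```text
[0.55766659 0.04822566 0.351568  ] 12.76893362031458
[[-1.1 -1.2]
 [ 0.4 -0.1]
 [-1.1 -0.2]
 [-0.1  0.2]
 [-1.1  0.2]
 [ 0.2  0.3]
 [-0.8 -0.5]
 [ 0.7 -1.5]
 [ 0.2 -1.5]
 [-0.2 -0.5]
 [-8.4 -1.4]]
plate [0.5689326 0.0523581 0.066    ] grip [0.53827644 0.04111322 0.11271994] axis [-0.53782739 -0.19727855  0.81964802]
```

View pics/o1.png

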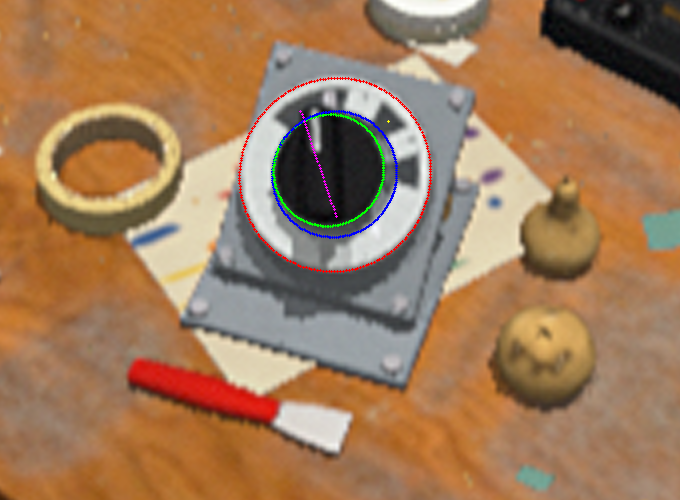

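View pics/o2.png

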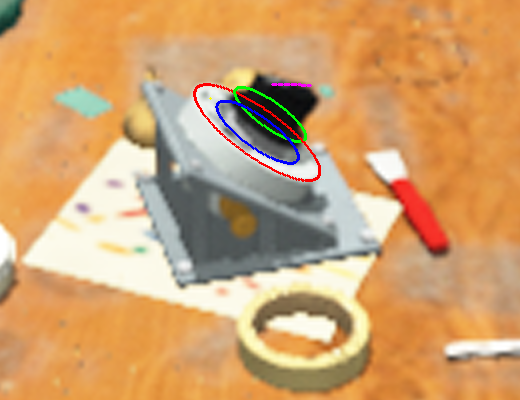

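```bash
cat > plan.py <<'E'
from h import *
V=[0.5577,0.0482,0.3516]
def goal(h_grasp,ang,V=V,off=(0,0),lift=0):
    # grasp point h_grasp above plate on the axis, tool x along the bar at knob angle
    Rz=R.from_euler('z',V[2]); a=Rz.apply(AX);d=.6-ang
    x=Rz.apply(np.cos(d)*UP+np.sin(d)*Y); z=-a; y=np.cross(z,x)
    return W(PC,V)+a*(h_grasp+.051), R.from_matrix(np.c_[x,y,z])
def rel(p0,q0,p1,R1):
    R0=R.from_quat(q0); return R0.inv().apply(np.array(p1)-p0),(R0.inv()*R1).as_rotvec()
E
python3 - <<'E'
from plan import *
from bench import *
s=read_state();p1,R1=goal(.177,.25);print(p1,R1.as_quat(),R1.as_matrix().round(2))
print(rel(s['ee_pos'],s['eef_rot'],p1,R1), s['ee_pos'])
# lamp foot: scene (423,220), side (189,159) rays at z~0.01
def ray(n,u,v,z):
    c=C[n];Rm=cv2.Rodrigues(c['r'])[0];o=-Rm.T@c['t'];d=Rm.T@np.array([(u-c['cx'])/c['f'],(v-c['cy'])/c['f'],1]);return o+d*(z-o[2])/d[2]
print(ray('scene',423,220,.01),ray('side',189,159,.01))
# shade: triangulate
for z in(.33,.4,.46): print(ray('scene',347,140,z),ray('side',254,78,z))
E
```

```text
[0.44634267 0.00734937 0.25287975] [ 8.95755855e-01  3.27788738e-01  3.00293079e-01 -2.40234515e-04] [[ 0.6   0.59  0.54]
 [ 0.59 -0.79  0.2 ]
 [ 0.54  0.2  -0.82]]
(array([-0.41946989, -0.47201008,  0.03926185]), array([-0.72570943,  0.12338644,  2.0303585 ])) [0.20408338 0.59052666 0.29166997]
[ 0.88748412 -0.27055849  0.01      ] [ 0.8868381  -0.28104955  0.01      ]
[ 0.67199647 -0.10370298  0.33      ] [ 0.62974668 -0.31349898  0.33      ]
[ 0.58647663 -0.14020612  0.4       ] [ 0.61381905 -0.11674893  0.4       ]
[ 0.51317391 -0.17149453  0.46      ] [0.60016679 0.05189398 0.46      ]
```

arm_command --commands '[[100,[-0.021,-0.0236,0.002],[-0.036,0.006,0.1015]],[100,[-0.042,-0.0472,0.004],[-0.073,0.012,0.203]],[100,[-0.063,-0.0708,0.006],[-0.109,0.019,0.3045]],[100,[-0.084,-0.0944,0.008],[-0.145,0.025,0.406]],[100,[-0.105,-0.118,0.01],[-0.181,0.031,0.5075]],[100,[-0.126,-0.1416,0.012],[-0.218,0.037,0.609]],[100,[-0.147,-0.1652,0.014],[-0.254,0.043,0.7105]],[100,[-0.168,-0.1888,0.016],[-0.29,0.05,0.812]],[100,[-0.189,-0.2124,0.018],[-0.327,0.056,0.9135]],[100,[-0.21,-0.236,0.02],[-0.363,0.062,1.015]]]' --squeeze 20

```text
time: 0.98
ee_pos: [0.3258, 0.2974, 0.272]
eef_rot: [0.621, 0.764, 0.176, -0.001]
ft_force: [0.2, 0.0, 0.4]
width: 0.0873
```

```bash
python3 - <<'E'
from plan import *
from bench import *
s=read_state();print(s['time'],s['joint_positions'].round(2),s['ee_pos'],s['ft_force'])
p1,R1=goal(.177,.25)
print(rel(s['ee_pos'],s['eef_rot'],p1,R1))
E
```

```text
0.9833 [-0.98 -0.29  0.13  2.17  0.03  0.91 -0.66] [0.3258296  0.29741117 0.27199592] [0.23228908 0.02093901 0.36392262]
(array([-0.30691178,  0.06050949, -0.03418239]), array([-0.36140128,  0.05977371,  1.00968174]))
```

```bash
python3 - <<'E'
from plan import *
from bench import *
s=read_state()
p1,R1=goal(.145,.25)
print(rel(s['ee_pos'],s['eef_rot'],p1,R1))
E
```

```text
(array([-0.31064441,  0.07085182, -0.00413071]), array([-0.36140128,  0.05977371,  1.00968174]))
```

arm_command --commands '[[100,[-0.031,0.007,0.0],[-0.036,0.006,0.101]],[100,[-0.062,0.014,-0.001],[-0.072,0.012,0.202]],[100,[-0.093,0.021,-0.001],[-0.108,0.018,0.303]],[100,[-0.124,0.028,-0.002],[-0.145,0.024,0.404]],[100,[-0.155,0.035,-0.002],[-0.181,0.03,0.505]],[100,[-0.186,0.042,-0.002],[-0.217,0.036,0.606]],[100,[-0.217,0.05,-0.003],[-0.253,0.042,0.707]],[100,[-0.248,0.057,-0.003],[-0.289,0.048,0.808]],[100,[-0.279,0.064,-0.004],[-0.325,0.054,0.909]],[100,[-0.311,0.071,-0.004],[-0.361,0.06,1.01]]]'

```text
time: 1.82
ee_pos: [0.4652, 0.0139, 0.2273]
eef_rot: [0.896, 0.328, 0.301, -0.0]
ft_force: [0.2, 1.1, 0.5]
width: 0.0871
```

```bash
python3 - <<'E'
from plan import *
from bench import *
s=read_state();print(s['time'],s['joint_positions'].round(2),s['joint_vel'].round(2),s['ee_pos'],s['ft_force'])
c=camera('wrist'); np.savez('w1.npz',px=c['pixels'],m=c['mount'],p=s['ee_pos'],q=s['eef_rot'],k=[c['fx'],c['cx'],c['cy']])
p1,R1=goal(.145,.25)
print(rel(s['ee_pos'],s['eef_rot'],p1,R1))
cv2.imwrite('pics/w1.png',cv2.resize(cv2.cvtColor(c["pixels"],cv2.COLOR_RGB2BGR),(768,576),interpolation=cv2.INTER_CUBIC))
E
```

```text
1.8167 [-0.58 -0.36  0.49  2.35  0.01  0.52 -0.94] [ 0.26  0.34  0.66 -0.07 -0.29 -0.53 -0.14] [0.46520147 0.01393529 0.22728821] [0.19148257 1.09963693 0.47786539]
(array([-0.00149996, -0.00087891, -0.00041896]), array([ 0.00023775, -0.0004416 , -0.0003736 ]))
```

View pics/w1.png

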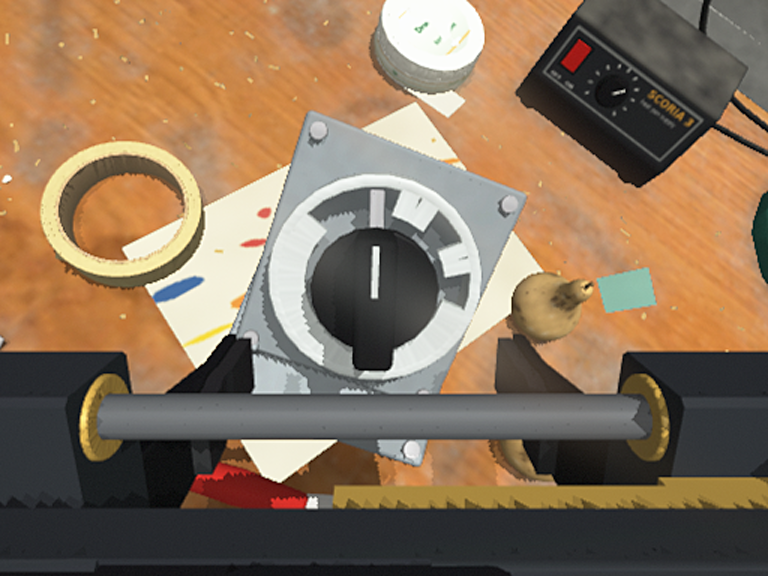

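```bash
cat > wfit.py <<'E'
from plan import *
def load(f):
    d=np.load(f);return d
def wproj(P,d):
    T=np.linalg.inv(d['m']); P=np.atleast_2d(P)
    t=R.from_quat(d['q']).inv().apply(P-d['p']); c=t@T[:3,:3].T+T[:3,3]
    f,cx,cy=d['k'];return np.c_[f*c[:,0]/c[:,2]+cx,f*c[:,1]/c[:,2]+cy]
def fwd(v,h,r=0,dirn=0): return W(PC+AX*h+r*(np.cos(dirn)*UP+np.sin(dirn)*Y),v)
def overlay(f,v,ang,out,S=3,box=(180,70,200,190)):
    d=load(f);im=cv2.resize(cv2.cvtColor(d['px'],cv2.COLOR_RGB2BGR),None,fx=S,fy=S,interpolation=cv2.INTER_CUBIC)
    def dot(P,col):
        for q in wproj(P,d): cv2.circle(im,tuple(int(round((t+.5)*S-.5)) for t in q),1,col,-1)
    for a in np.arange(0,6.28,.03): dot(fwd(v,.024,.060,a),(0,0,255)); dot(fwd(v,.042,.034,a),(0,255,0))
    dd=.6-ang
    for r in np.arange(-.033,.034,.002): dot(fwd(v,.072,r,dd),(255,0,255))
    for r in np.arange(.039,.0515,.001): dot(fwd(v,.024,r,dd),(255,0,255)); dot(fwd(v,.024,r,.6-1.15),(0,255,255)); dot(fwd(v,.024,r,.6-1.9),(0,255,255))
    for a in(-1,1):
        for b in np.arange(-1,1.01,.05): dot(W(PC+UP*a*.075+Y*b*.068,v),(255,255,0)); dot(W(PC+UP*b*.075+Y*a*.068,v),(255,255,0))
    x,y,w,h=box; cv2.imwrite(out,im[y*S:(y+h)*S,x*S:(x+w)*S])
E
python3 -c "
from wfit import *
overlay('w1.npz',V,.25,'pics/w1o.png',4,(150,70,200,150))"
```

```text
(no output)
```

View pics/w1o.png

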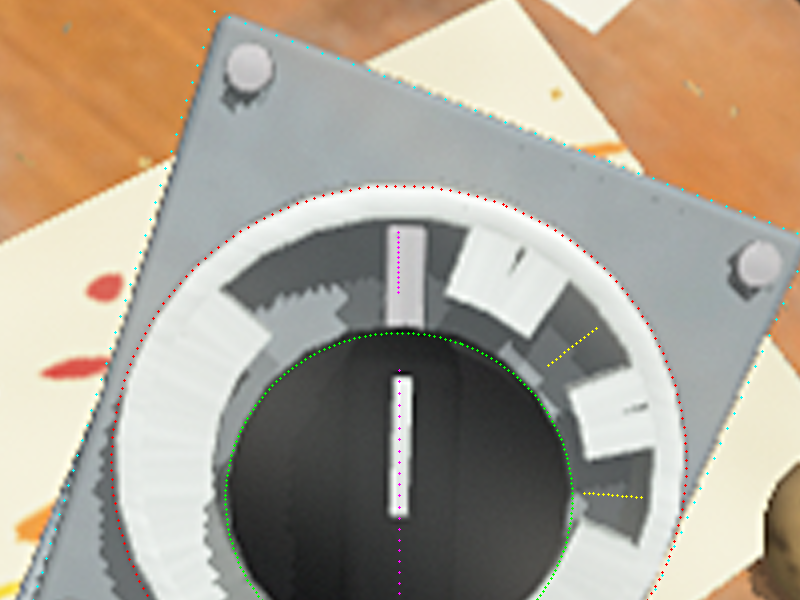

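```bash
python3 - <<'E'
from plan import *
from bench import *
s=read_state();print(s['time'],s['joint_positions'].round(2),s['joint_vel'].round(2),s['ft_force'])
p1,R1=goal(.063,.27)
print(rel(s['ee_pos'],s['eef_rot'],p1,R1))
E
```

```text
1.8667 [-0.58 -0.36  0.5   2.35  0.01  0.51 -0.94] [-0.03 -0.02 -0.08  0.    0.04  0.09  0.03] [-0.61881933 -4.35496348  0.34511664]
(array([ 0.00051866, -0.00536329,  0.08109714]), array([5.10601678e-03, 6.66064780e-05, 8.82713408e-03]))
```

arm_command --commands '[[100,[0,0,0.008],[0,0,0.005]],[100,[0,0,0.016],[0,0,0.01]],[100,[0,0,0.024],[0,0,0.015]],[100,[0,0,0.032],[0,0,0.02]],[100,[0,0,0.036],[0,0,0.02]],[100,[0,0,0.04],[0,0,0.02]],[100,[0,0,0.04],[0,0,0.02]],[100,[0,0,0.04],[0,0,0.02]],[100,[0,0,0.04],[0,0,0.02]],[100,[0,0,0.04],[0,0,0.02]]]'

```text
time: 2.7
ee_pos: [0.4864, 0.0236, 0.1948]
eef_rot: [0.898, 0.321, 0.3, -0.003]
ft_force: [-0.3, -0.1, -1.0]
width: 0.0868
```

```bash
cat > look.py <<'E'
import sys
from wfit import *
from bench import *
n,h,ang=sys.argv[1],float(sys.argv[2]),float(sys.argv[3])
s=read_state();print(s['time'],s['joint_positions'].round(2),s['joint_vel'].round(2),s['ft_force'].round(2),s['torque'].round(2),s['width'])
c=camera('wrist'); np.savez(n+'.npz',px=c['pixels'],m=c['mount'],p=s['ee_pos'],q=s['eef_rot'],k=[c['fx'],c['cx'],c['cy']])
p1,R1=goal(h,ang); a,b=rel(s['ee_pos'],s['eef_rot'],p1,R1); print(a.round(4),b.round(4))
overlay(n+'.npz',V,ang,f'pics/{n}o.png',4,(150,60,200,150))
E
python3 look.py w2 .063 .27
```

```text
2.7 [-0.67 -0.25  0.58  2.35 -0.08  0.41 -0.88] [ 0.  0. -0.  0.  0. -0.  0.] [-0.26 -0.14 -0.95] [-0.34  0.73 -0.02] 0.08676833710827264
[-0.0025  0.0007  0.0416] [-0.0019 -0.0001  0.0049]
```

View pics/w2o.png

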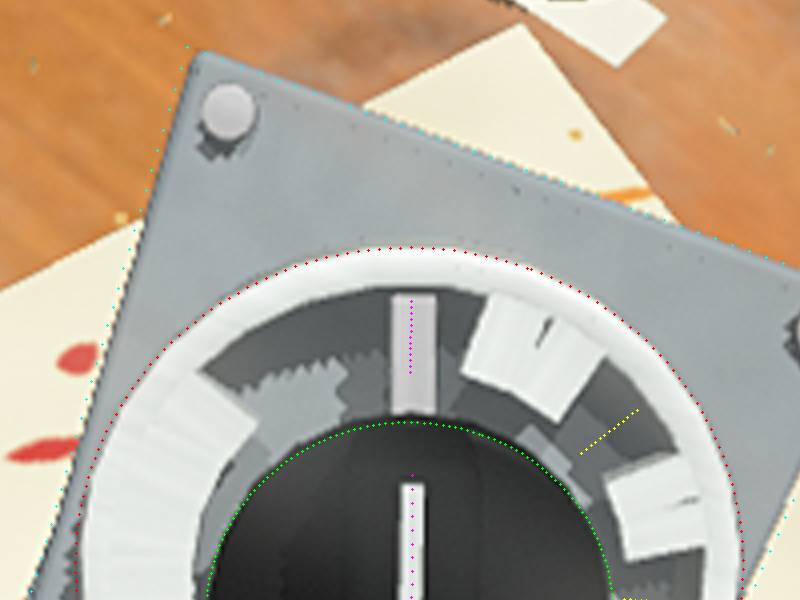

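arm_command --commands '[[100,[0,0,0.006],[0,0,0.005]],[100,[-0.001,0.0005,0.012],[0,0,0.005]],[100,[-0.001,0.001,0.018],[0,0,0.005]],[100,[-0.001,0.001,0.024],[0,0,0.005]],[100,[-0.001,0.001,0.03],[0,0,0.005]],[100,[-0.001,0.001,0.036],[0,0,0.005]],[100,[-0.001,0.001,0.0415],[0,0,0.005]],[100,[-0.001,0.001,0.0415],[0,0,0.005]],[100,[-0.001,0.001,0.0415],[0,0,0.005]],[100,[-0.001,0.001,0.0415],[0,0,0.005]]]'

```text
time: 3.58
ee_pos: [0.5086, 0.0305, 0.1602]
eef_rot: [0.899, 0.319, 0.3, -0.004]
ft_force: [0.6, -0.6, 0.1]
width: 0.0868
```

```bash
python3 look.py w3 .063 .27
```

```text
3.5833 [-0.83 -0.12  0.76  2.35 -0.3   0.31 -0.67] [ 0.01 -0.01 -0.   -0.   -0.    0.    0.  ] [ 0.64 -0.59  0.14] [-0.32  0.78 -0.11] 0.08679898831244429
[-0.0014 -0.0002 -0.    ] [-0.0018  0.0005 -0.0001]
```

View pics/w3o.png

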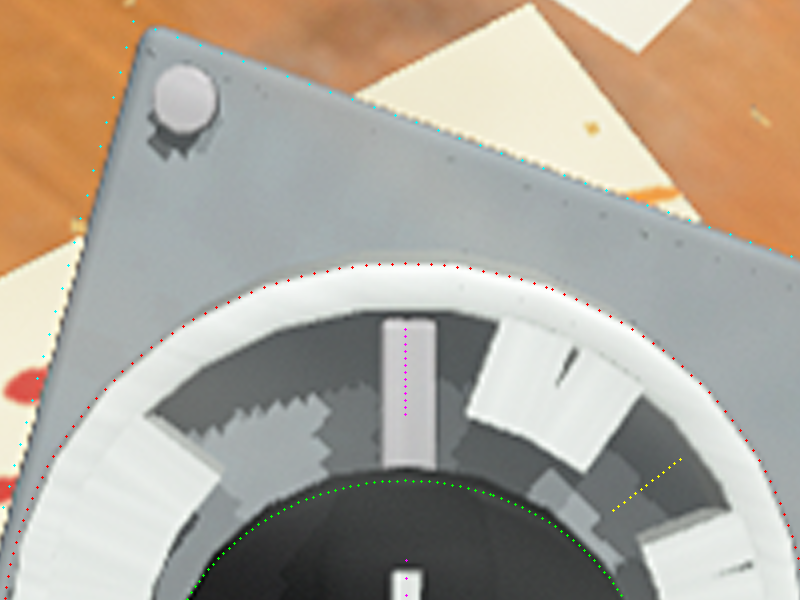

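arm_command --commands '[[70,[0,0,0],[0,0,0]],[50,[-0.001,0,0],[0,0,0]],[30,[-0.001,0,0],[0,0,0]],[10,[-0.001,0,0],[0,0,0]],[0,[-0.001,0,0],[0,0,0]],[0,[-0.001,0,0],[0,0,0]],[0,[-0.001,0,0],[0,0,0]],[0,[-0.001,0,0],[0,0,0]],[0,[-0.001,0,0],[0,0,0]],[0,[-0.001,0,0],[0,0,0]]]' --squeeze 25

```text
time: 4.47
ee_pos: [0.508, 0.0299, 0.1596]
eef_rot: [0.899, 0.319, 0.3, -0.004]
ft_force: [0.9, 0.0, -1.0]
width: 0.028
```

```bash
python3 look.py w4 .063 .27
```

```text
4.4667 [-0.83 -0.12  0.76  2.35 -0.3   0.31 -0.67] [-0.  0.  0.  0.  0. -0. -0.] [ 0.89  0.03 -0.95] [-0.36  0.7  -0.01] 0.028021735587318516
[-0.0003 -0.0002 -0.0001] [-0.0019  0.0004 -0.0001]
```

arm_command --commands '[[0,[0,0,0],[0,0,0]],[0,[0,0,0],[0,0,0]],[0,[0,0,0],[0,0,0]],[0,[0,0,0],[0,0,0]],[0,[0,0,0.001],[0,0,0]],[0,[0,0,0.002],[0,0,0]],[0,[0,0,0.003],[0,0,0]],[0,[0,0,0.004],[0,0,0]],[0,[0,0,0.005],[0,0,0]],[0,[0,0,0.005],[0,0,0]]]'

```text
time: 5.35
ee_pos: [0.511, 0.0306, 0.1555]
eef_rot: [0.899, 0.319, 0.3, -0.004]
ft_force: [-1.8, -4.3, 4.5]
width: 0.0199
```

```bash
python3 look.py w5 .063 .27
```

```text
5.35 [-0.86 -0.1   0.79  2.35 -0.35  0.3  -0.63] [ 0.   -0.   -0.   -0.    0.01  0.   -0.02] [-1.83 -4.26  4.55] [-1.11  0.39 -0.63] 0.019851311952356503
[-0.0004 -0.0006 -0.0052] [-0.0012  0.0003 -0.0005]
```

View pics/w5o.png

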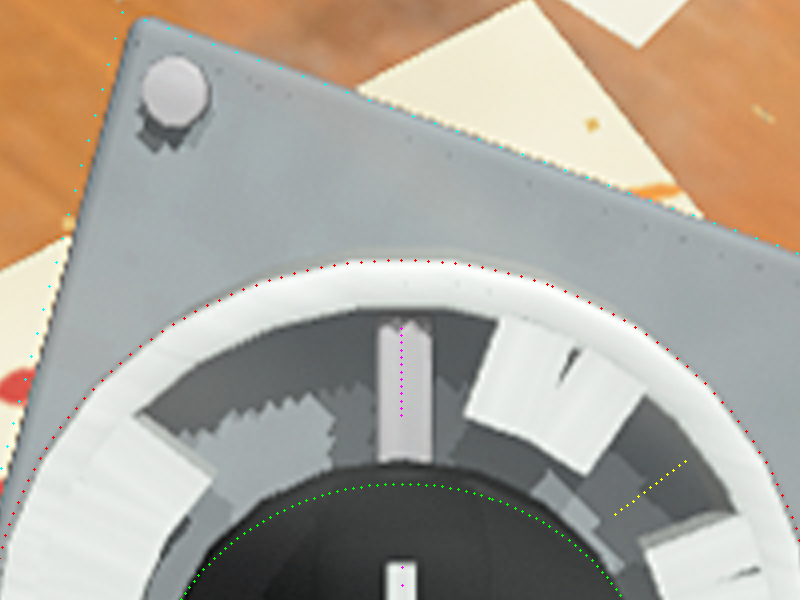

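arm_command --commands '[[0,[0,0,0.001],[0,0,0]],[0,[0,0,0.002],[0,0,0]],[0,[0,0,0.003],[0,0,0]],[0,[0,0,0.0035],[0,0,0]],[0,[0,0,0.0035],[0,0,0]],[0,[0,0,0.0035],[0,0,0.04]],[0,[0,0,0.0035],[0,0,0.09]],[0,[0,0,0.0035],[0,0,0.15]],[0,[0,0,0.0035],[0,0,0.2]],[0,[0,0,0.0035],[0,0,0.2]]]'

```text
time: 6.23
ee_pos: [0.5128, 0.0314, 0.1528]
eef_rot: [0.927, 0.226, 0.298, -0.034]
ft_force: [-2.4, -5.0, 5.9]
width: 0.02
```

```bash
python3 look.py w6 .054 .47
```

```text
6.2333 [-0.84 -0.08  0.78  2.34 -0.41  0.3  -0.78] [-0.01 -0.    0.01 -0.    0.01 -0.    0.07] [-2.44 -4.97  5.92] [-0.93  0.53 -0.5 ] 0.020002776586811568
[-0.0005 -0.0004  0.0004] [-0.0014  0.0004 -0.0037]
```

View pics/w6o.png

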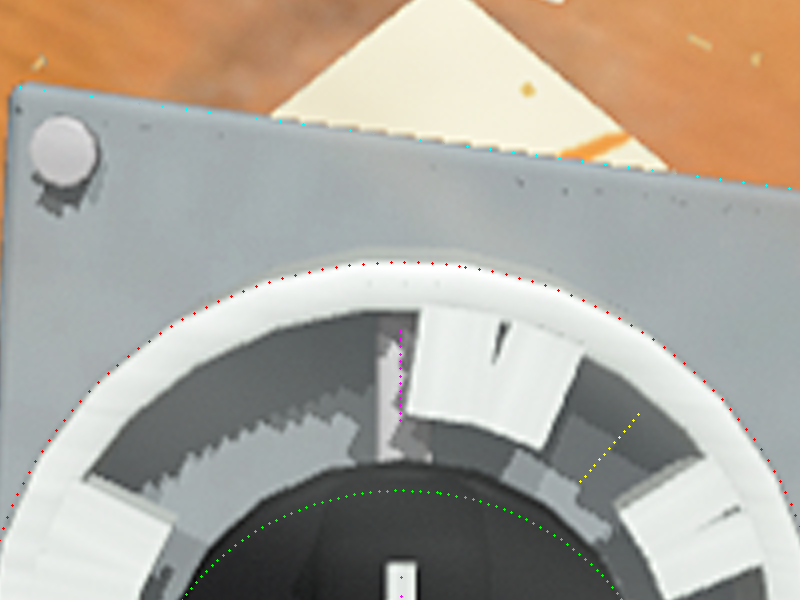

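arm_command --commands '[[0,[0,0,0.0005],[0,0,0.05]],[0,[0,0,0.0005],[0,0,0.1]],[0,[0,0,0.0005],[0,0,0.15]],[0,[0,0,0.0005],[0,0,0.2]],[0,[0,0,0.0005],[0,0,0.25]],[0,[0,0,0.0005],[0,0,0.3]],[0,[0,0,0.0005],[0,0,0.35]],[0,[0,0,0.0005],[0,0,0.4]],[0,[0,0,0.0005],[0,0,0.4]],[0,[0,0,0.0005],[0,0,0.4]]]'

```text
time: 7.12
ee_pos: [0.513, 0.0318, 0.1524]
eef_rot: [0.953, 0.039, 0.285, -0.093]
ft_force: [-2.1, -4.0, 6.7]
width: 0.0199
```

```bash
python3 look.py w7 .054 .87
```

```text
7.1167 [-0.78 -0.07  0.72  2.34 -0.44  0.3  -1.15] [-0.   -0.    0.    0.    0.   -0.    0.01] [-2.13 -4.    6.68] [-0.68  0.52 -0.31] 0.019892769142734343
[-0.0006  0.0002 -0.0001] [-0.0016  0.001  -0.0005]
```

View pics/w7o.png

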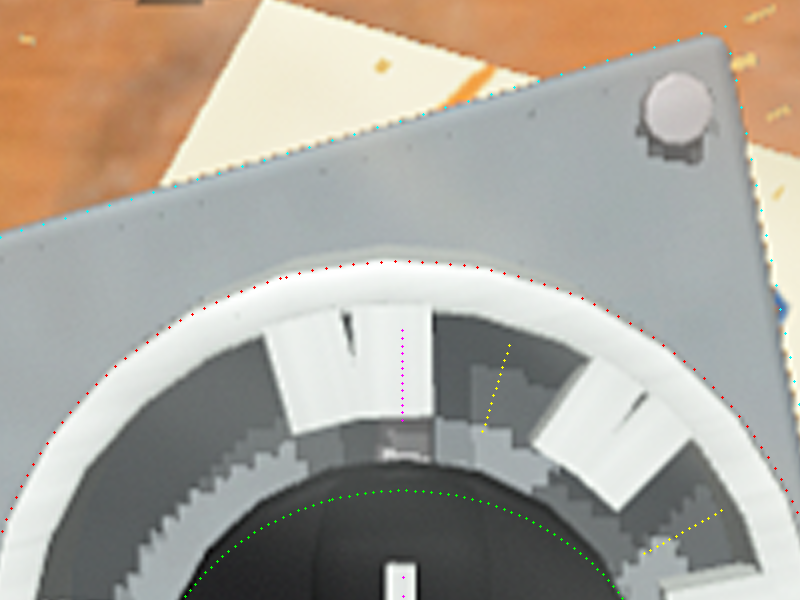

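arm_command --commands '[[0,[0,0,0],[0,0,0.05]],[0,[0,0,0],[0,0,0.1]],[0,[0,0,0],[0,0,0.15]],[0,[0,0,0],[0,0,0.2]],[0,[0,0,0],[0,0,0.25]],[0,[0,0,0],[0,0,0.28]],[0,[0,0,0],[0,0,0.28]],[0,[0,0,0],[0,0,0.28]],[0,[0,0,0],[0,0,0.28]],[0,[0,0,0],[0,0,0.28]]]'

```text
time: 8.0
ee_pos: [0.5131, 0.032, 0.1524]
eef_rot: [0.949, -0.094, 0.27, -0.132]
ft_force: [-3.5, -2.8, 5.6]
width: 0.0203
```

```bash
python3 look.py w8 .054 1.15
```

```text
8.0 [-0.74 -0.07  0.68  2.34 -0.45  0.3  -1.42] [ 0.  0.  0. -0. -0. -0.  0.] [-3.46 -2.83  5.63] [-0.46  0.46 -0.24] 0.0202510422678648
[-0.0006  0.0005 -0.0001] [-0.0015  0.0015  0.    ]
```

View pics/w8o.png

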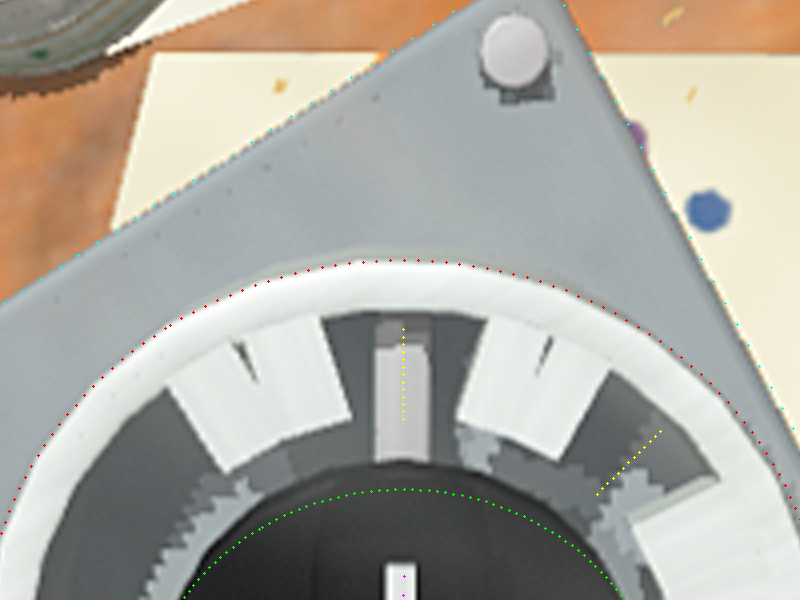

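arm_command --commands '[[0,[0,0,-0.0015],[0,0,0]],[0,[0,0,-0.003],[0,0,0]],[0,[0,0,-0.0045],[0,0,0]],[0,[0,0,-0.006],[0,0,0]],[0,[0,0,-0.0075],[0,0,0]],[0,[0,0,-0.009],[0,0,0]],[0,[0,0,-0.009],[0,0,0]],[0,[0,0,-0.009],[0,0,0]],[0,[0,0,-0.009],[0,0,0]],[0,[0,0,-0.009],[0,0,0]]]'

```text
time: 8.88
ee_pos: [0.5081, 0.0301, 0.1597]
eef_rot: [0.949, -0.094, 0.27, -0.131]
ft_force: [-0.5, 0.4, 4.1]
width: 0.0201
```

```bash
python3 look.py w9 .063 1.15
```

```text
8.8833 [-0.71 -0.1   0.65  2.34 -0.37  0.32 -1.49] [ 0.  0.  0. -0. -0. -0.  0.] [-0.46  0.39  4.11] [-0.11  0.14 -0.11] 0.020148000377520774
[-0.0004  0.0004 -0.0001] [-0.0012  0.0017  0.0001]
```

View pics/w9o.png

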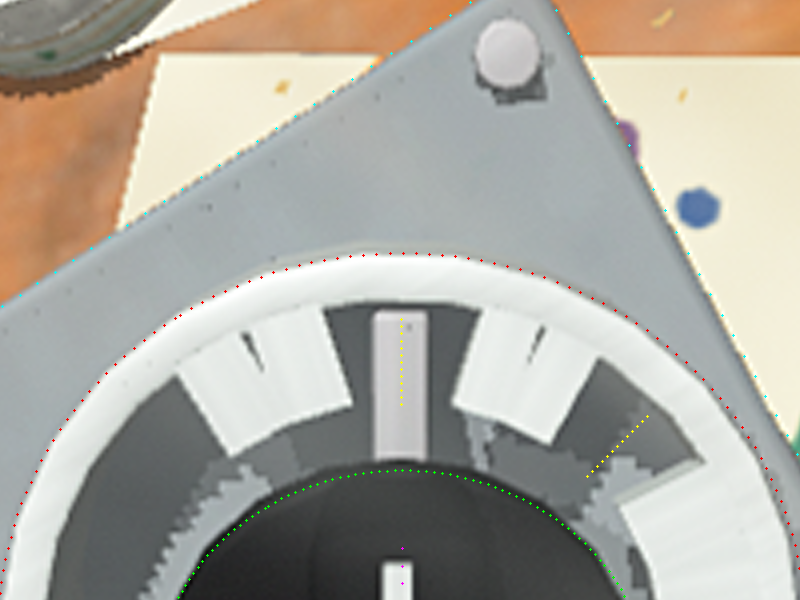

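arm_command --commands '[[100,[0,0,0],[0,0,0]],[100,[0,0,0],[0,0,0]],[100,[0,0,0],[0,0,0]],[100,[0,0,0],[0,0,0]],[100,[0,0,0],[0,0,0]],[100,[0,0,0],[0,0,0]],[100,[0,0,-0.01],[0,0,0]],[100,[0,0,-0.02],[0,0,0]],[100,[0,0,-0.03],[0,0,0]],[100,[0,0,-0.04],[0,0,0]]]'

```text
time: 9.77
ee_pos: [0.4862, 0.0218, 0.1926]
eef_rot: [0.949, -0.094, 0.269, -0.131]
ft_force: [-0.4, 1.1, -0.5]
width: 0.0786
```

arm_command --commands '[[100,[0,0,-0.01],[0,0,0]],[100,[0,0,-0.02],[0,0,0]],[100,[0,0,-0.03],[0,0,0]],[100,[0,0,-0.035],[0,0,0]],[100,[0,0,-0.04],[0,0,0]],[100,[0,0,-0.04],[0,0,0]],[100,[0,0,-0.04],[0,0,0]],[100,[0,0,-0.04],[0,0,0]],[100,[0,0,-0.04],[0,0,0]],[100,[0,0,-0.04],[0,0,0]]]'

```text
time: 10.6
ee_pos: [0.4651, 0.0141, 0.2247]
eef_rot: [0.949, -0.094, 0.269, -0.131]
ft_force: [0.3, 0.1, 0.7]
width: 0.0871
```

```bash
python3 look.py w10 .143 1.15; python3 - <<'E'
from bench import *
import cv2
for n in ["scene","side"]:
    c=camera(n); cv2.imwrite(f"pics/{n}1.png",cv2.cvtColor(c["pixels"],cv2.COLOR_RGB2BGR))
E
```

```text
10.6 [-0.51 -0.34  0.43  2.35 -0.06  0.51 -1.78] [ 0. -0. -0.  0.  0.  0. -0.] [0.31 0.15 0.74] [-0.27  0.78  0.  ] 0.08710931769330642
[-0.0002  0.     -0.0005] [-0.0006  0.0026  0.0001]
```

View pics/w10o.png

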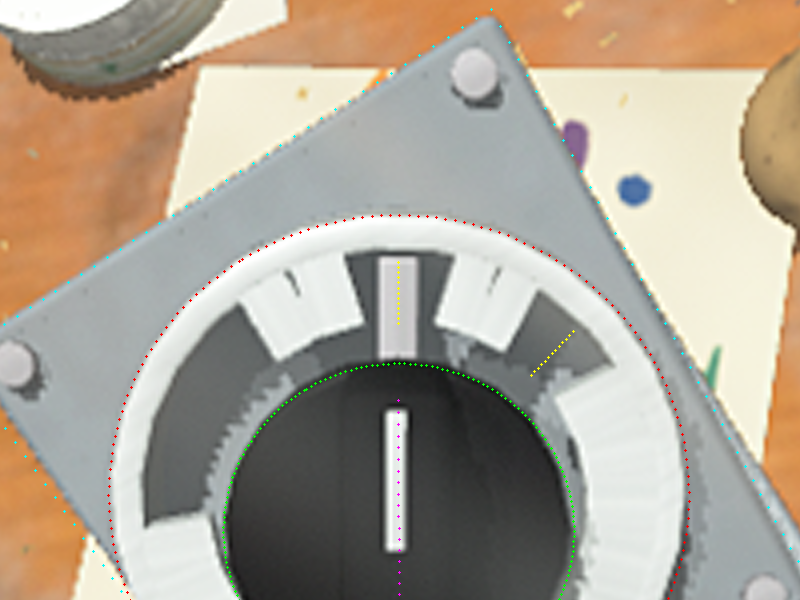

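View pics/scene1.png

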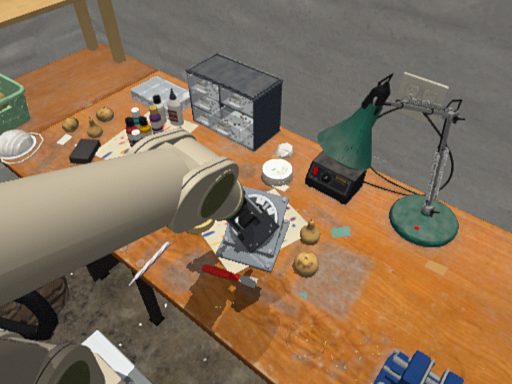

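View pics/side1.png

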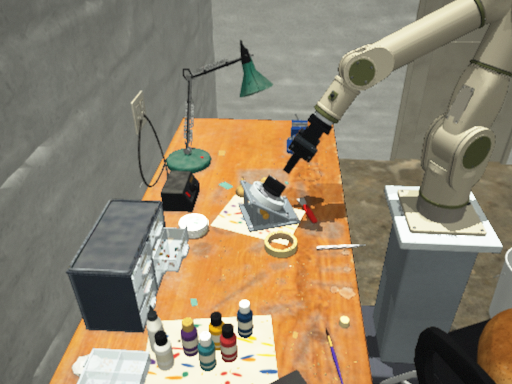

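```bash
python3 -c "
from bench import *
print(close_job())"
```

```text
the job is handed in; nothing more can be done
None
```

The valve is open: the knob's pin is locked in the first notch, the knob is fully up, and the gripper has let go. I gripped the bar, pressed the knob about 9 mm, turned it 0.88 rad clockwise from about 0.27 to about 1.15, and let it rise. I then backed off 80 mm along the axis and handed in at about 11 s.

**Last checks, just before hand-in:**
- **Pin:** the wrist picture shows it in the middle of the first notch. It is level with the tops of the teeth, and the disc matches its "up" outline.
- **Contact:** the force was under 1 N with the fingers fully open and clear of the knob. The highest force I read while pressing was about 8 N.
- **Bystanders:** the scraper, gourds and lamp look unmoved in the scene picture. The arm covers the tape roll there, but the side picture shows it in place.

No check failed or disagreed. Joint 4 sat at about 2.35 rad, close to its 2.42 limit, for much of the job, but stayed within range.

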